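Sweep used caps off the sampler deck

TASK

Sweep the three blue screw caps across the white sampler deck and over its open edge into the yellow tray, pushing them gently with your fingers, never pinching or lifting them. Leave the amber vials standing where they are among the caps, and do not disturb the clean stoppers in the grey tray, or the jar and beaker beside the work.

Things in the scene. Friction and masses are not known exactly. Their poses are not given: they have to be found in the camera images.
- deck: fixed sampler deck: blue block with a flat white top, 270 mm (its x) by 240 mm (its y), top surface 60 mm above the table. Origin: centre of its underside, on the table. Its x axis points away from the robot and its y axis to the robot's left, give or take 0.2 rad. The two edges across y (y = -120 and +120 mm) are open and have no lip: things pushed over them drop into the tray there. Along the near and far edges (the last 5 mm at x = -135 and +135 mm) runs a lip 6 mm high
- cap_tray: fixed yellow open tray for used caps, 260 (x) by 110 (y) by 52 mm high, walls and floor 4 mm, parallel to the deck and standing 2 mm off one of its open sides (left or right varies), its rim 8 mm below the deck's top. Origin: centre of its underside, 177 mm from the deck's centre along the deck's y
- clean_tray: fixed grey open tray of the same size on the deck's other open side; holds clean stoppers and must get no caps. Origin: centre of its underside
- cap1_mid (a point): centre of a loose blue ribbed screw cap, a disc 28 mm in diameter and 14 mm high, 10 to 21 g, lying flat on the deck (this point 7 mm above the deck's top), the one nearest the robot, about deck x = -85 mm; slides under a light push
- cap1: the same cap 1; origin at the centre of its underside
- cap2_mid (a point): centre of a loose blue ribbed screw cap, a disc 28 mm in diameter and 14 mm high, 10 to 21 g, lying flat on the deck (this point 7 mm above the deck's top), the one in the middle, about deck x = 0; slides under a light push
- cap2: the same cap 2; origin at the centre of its underside
- cap3_mid (a point): centre of a loose blue ribbed screw cap, a disc 28 mm in diameter and 14 mm high, 10 to 21 g, lying flat on the deck (this point 7 mm above the deck's top), the one farthest from the robot, about deck x = +85 mm; slides under a light push
- cap3: the same cap 3; origin at the centre of its underside
- vial1: loose full sample vial standing on the deck, amber glass with a white paper band and white top, 18 mm in diameter, 40 mm high, 30 g, about deck x = -42 mm, so between the straight lanes along deck y in which the caps lie. Origin: centre of its underside
- vial2: loose full sample vial standing on the deck, amber glass with a white paper band and white top, 18 mm in diameter, 40 mm high, 30 g, about deck x = 42 mm, so between the straight lanes along deck y in which the caps lie. Origin: centre of its underside
- stopper1: loose red stopper with a small knob on top, 32 mm in diameter, 28 mm high, standing in the grey tray. Origin: centre of its underside
- stopper2: loose red stopper with a small knob on top, 32 mm in diameter, 28 mm high, standing in the grey tray. Origin: centre of its underside
- powder_jar: loose white jar with red lid, 56 mm in diameter, 70 mm high, on the table to the right of the deck and trays. Origin: underside
- beaker: loose clear beaker, 70 mm in diameter, 85 mm high, on the table to the left of the deck and trays. Origin: underside

How it is judged (in metres and radians):
At the end, for the whole second after the job is handed in: All three caps lie at rest inside the yellow tray (centres within its walls and less than 40 mm above its underside); both vials stand upright (within 0.1 rad) and, like the stoppers, within 10 mm of where they began; jar and beaker within 15 mm (x of cap1_mid in the frame of cap_tray between -0.125 and 0.125 m and y of cap1_mid in the frame of cap_tray between -0.051 and 0.051 m and z of each of cap1_mid, cap2_mid, cap3_mid in the frame of cap_tray below 0.04 m and linear speed of each of cap1, cap2, cap3 below 0.02 m/s and x of cap2_mid in the frame of cap_tray between -0.125 and 0.125 m and y of cap2_mid in the frame of cap_tray between -0.051 and 0.051 m and x of cap3_mid in the frame of cap_tray between -0.125 and 0.125 m and y of cap3_mid in the frame of cap_tray between -0.051 and 0.051 m and angle between each of vial1, vial2's own z axis and vertical below 0.1 rad and distance of each of vial1, stopper1, vial2, stopper2 from where it was at the start of the episode below 0.01 m and distance of each of powder_jar, beaker from where it was at the start of the episode below 0.015 m); the robot touches nothing.
It fails at once if a cap was pinched or pressed hard (over 15 N) by the fingers (contact force between the fingers and cap1 above 15 N or contact force between the fingers and cap2 above 15 N or contact force between the fingers and cap3 above 15 N).
It fails at once if a cap was lifted off the deck instead of being swept along it (height (world z) of any of cap1_mid, cap2_mid, cap3_mid above 0.08 m).
It fails at once if a standing vial was shifted more than 10 mm or tipped (distance of any of vial1, vial2 from where it was at the start of the episode above 0.01 m or angle between any of vial1, vial2's own z axis and vertical above 0.3 rad).
It fails at once if a clean stopper was disturbed (distance of any of stopper1, stopper2 from where it was at the start of the episode above 0.01 m).
It fails at once if the jar or beaker at the table's edge was disturbed (distance of any of powder_jar, beaker from where it was at the start of the episode above 0.015 m).
It also fails if it takes over 48 s, if anything falls off the work surface, if the arm or the gripper's body presses on something with over 40 N, if the wrist force passes 120 N, or if a joint passes its speed limit or range.

ROBOT

A 7-joint arm with a two-finger parallel gripper is mounted at the origin on the work surface. World frame = base frame: x ahead of the robot, y to its left, z up, the work surface at z = 0. Lengths are in mm, angles in rad, forces in N, time in s.
With the tool pointing down it reaches from about 350 to 900 mm from the base axis. Payload 8.1 kg.
Tool frame: the origin (TCP) lies on the centre line of the jaws, within the pads' length; the fingertips stand 17 mm ahead of it and the grasp point (between the pads) lies 2 mm behind it; y points along the fingers, x is the direction in which the jaws open and shut, and the axes are right-handed (so a half turn about y gives the same grasp; the last joint's range is limited). The gripper opens to 92 mm and grips with 3 to 60 N. Pads are 19 mm wide; open, the fingers measure 130 mm over their backs; the gripper's body (75 mm by 190 mm) begins 47 mm behind the grasp point.
Start: joints at [-1.285, 0.434, 0.025, 1.573, -0.012, 1.134, -0.075], TCP at [236.951, 578.355, 243.742] pointing down, gripper open.
Joint ranges: [-2.62, 2.62], [-0.44, 2.09], [-1.27, 1.32], [0.08, 2.57], [-1.32, 4.46], [0.12, 2], [-2.74, 2.74]. Speed limits (rad/s): [2.22, 2.22, 3.01, 3.01, 3.14, 3.14, 3.14].

INTERFACE

Orientations are given as a unit quaternion [w, x, y, z].
In Python, from cell import r gives the robot as it stands.
- The arm moves only by the tool play_rows, never from a script. Its argument "moves" is a list of rows, each a list of 2 entries, a list of its own where there are three numbers: the shift along the tool's x, y, z in cm, then the turn about the tool's y in degrees. In form: [[[tx, ty, tz], yaw], ...]. A call has 1 to 12 rows; each row is the pose to reach, as a shift and turn from the pose measured when the call began, along the tool's axes at that moment; what a row does not reach only later rows make up. A row lasts 1/12 s, in which the tool goes at most 41.7 mm and 7.16 degrees, less where a joint would pass 70% of its speed; a pose out of reach is approached as far as the arm can. A call with a gripper value outside its range is refused whole. "grip" is the opening, from 0 (shut) to 1 (fully open), set as the call begins (left out, the last holds). The fingers move at their own pace and stop on an object; "grip_force" is the grip in N (left out, the last holds). Time passes only in rows, so rows that repeat a pose let the fingers close. It gives the time, the measured TCP pose, the force and the opening at its end, in the units of the state.
- r.state(): the state, without advancing time (a new reading comes with each control period).
- r.get_image(name): name is "scene" or "top" or "wrist"; returns (picture, depth): 480x640x3 uint8, red, green, blue; 480x640 float32, mm along the optical axis (not along the pixel's ray), 0 where there is no reading.
- r.calibration(name): a dict with "intrinsics" (3x3 intrinsics, pixels), "cam_to_world" (4x4, takes a point from camera to world coordinates); the wrist camera has in their place "tool_from_camera" (4x4, takes a point from camera to tool coordinates, whose origin is the TCP and whose axes are the tool frame's). Camera axes: x right, y down, z forward; pixel columns grow to the right and rows downward; lengths in mm; the calibration is good to about 2 mm. A picture is of the moment at which its call begins: read the wrist's pose just before it. calibration takes no time and is no camera call.
- r.job_done(): hands the job in, once; it reports no verdict.
The state is a dict: "time": time; "q": joint angles; "joint_velocities": joint speeds; "joint_torque": joint torques, N m; "tcp_pos": TCP position; "orientation": TCP orientation; "wrist_force": force on the tool from outside, world axes, zero at the start; "moment": the same for the moment, N m; "finger_gap": finger opening in mm.
Only numpy, scipy, OpenCV 4.12 (cv2) and the standard library are available. Lean on these libraries where they do the work, as an engineer would, in place of code of your own. Each camera call takes 0.05 s, during which the arm holds its last target.

## Working session

There is one attempt and no reset: what is moved stays moved. The work goes in short steps, Python scripts to look and compute and a tool call to move; the robot and the scene stay as the last step left them, time stands still between calls to the robot, and variables do not carry over. Pictures are saved under pics/ and viewed, and the job is handed in when it is done.

Besides the shell and the picture viewer there is one more tool, called after "Request:" in YAML: its name, and indented under it one key for each argument. play_rows: Moves the arm, as the interface text tells. Its arguments: {"type":"object","properties":{"moves":{"type":"array"},"grip":{"type":"number"},"grip_force":{"type":"number"}},"required":["moves"]}

```bash
ls; mkdir -p pics
python3 - <<'E'
from cell import r
import cv2,numpy as np
s=r.state();print({k:np.round(v,3).tolist() for k,v in s.items()})
for n in ["scene","top"]:
    p,d=r.get_image(n);cv2.imwrite(f"pics/{n}0.png",p[:,:,::-1]);np.save(f"pics/{n}0.npy",d)
    c=r.calibration(n);print(n,{k:np.round(v,3).tolist() for k,v in c.items()})
print(r.calibration("wrist"))
E
```

```text
pics
{'time': 0.0, 'q': [-1.285, 0.435, 0.025, 1.574, -0.012, 1.134, -0.075], 'joint_velocities': [-0.001, 0.0, 0.001, -0.0, 0.0, -0.0, 0.002], 'joint_torque': [-0.0, -66.785, 0.985, -31.447, -0.061, 0.043, 0.0], 'tcp_pos': [236.78, 577.866, 242.939], 'orientation': [-0.587, 0.588, 0.394, -0.394], 'wrist_force': [0.035, 0.042, -0.102], 'moment': [0.015, 0.029, -0.018], 'finger_gap': 91.931}
scene {'intrinsics': [[433.018, 0.0, 314.811], [0.0, 433.018, 236.423], [0.0, 0.0, 1.0]], 'cam_to_world': [[0.413, 0.672, -0.615, 1121.104], [0.911, -0.308, 0.275, -216.133], [-0.004, -0.673, -0.739, 711.582], [0.0, 0.0, 0.0, 1.0]]}
top {'intrinsics': [[501.822, 0.0, 319.995], [0.0, 501.822, 246.86], [0.0, 0.0, 1.0]], 'cam_to_world': [[0.007, -0.991, 0.13, 410.441], [-1.0, -0.005, 0.015, 5.941], [-0.014, -0.13, -0.991, 1235.764], [0.0, 0.0, 0.0, 1.0]]}
{'intrinsics': array([[338.33045595,   0.        , 323.96489777],
       [  0.        , 338.33045595, 238.64208385],
       [  0.        ,   0.        ,   1.        ]]), 'tool_from_camera': array([[ 9.99999329e-01, -1.86335455e-04,  1.14302084e-03,
        -8.68440846e-02],
       [-1.15156851e-03, -2.64736704e-01,  9.64320046e-01,
        -1.42028164e+02],
       [ 1.22912554e-04, -9.64320716e-01, -2.64736741e-01,
         7.15593692e+01],
       [ 0.00000000e+00,  0.00000000e+00,  0.00000000e+00,
         1.00000000e+00]])}
```

View pics/scene0.png

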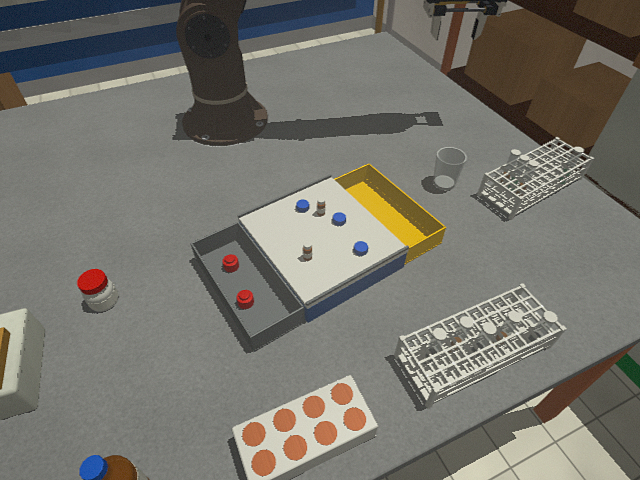

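View pics/top0.png

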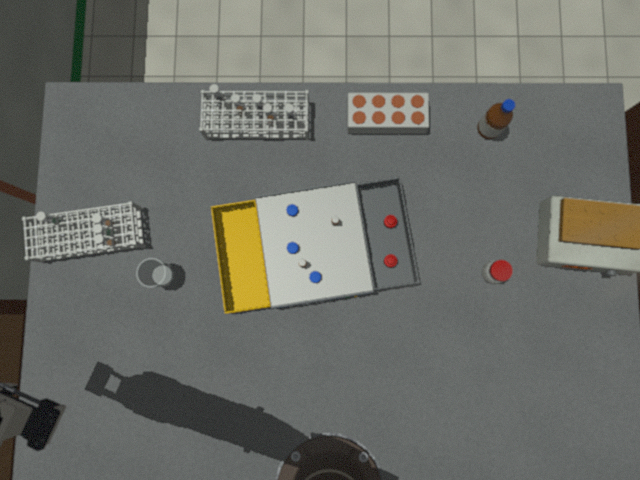

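The yellow tray is on the left (+y). In the top view the caps are at (292,210), (293,248) and (316,277), the vials at (336,222) and (304,264), and the stoppers are on the right. Next I'll measure positions.

```bash
cat > h.py <<'E'
import cv2,numpy as np
from cell import r
def ray(n,uv,T=None):
    c=r.calibration(n);K=c["intrinsics"];M=c["cam_to_world"] if T is None else T
    d=M[:3,:3]@np.array([(uv[0]-K[0,2])/K[0,0],(uv[1]-K[1,2])/K[1,1],1]);return M[:3,3],d
def onz(n,uv,z,T=None):
    o,d=ray(n,uv,T);return o+d*(z-o[2])/d[2]
def tri(a,b):
    (o1,d1),(o2,d2)=a,b
    t=np.linalg.lstsq(np.c_[d1,-d2],o2-o1,rcond=None)[0]
    p,q=o1+d1*t[0],o2+d2*t[1];return (p+q)/2,np.linalg.norm(p-q)
def blobs(img,lo,hi,amin,amax):
    m=cv2.inRange(cv2.cvtColor(img,cv2.COLOR_RGB2HSV),lo,hi)
    n,l,s,c=cv2.connectedComponentsWithStats(m)
    return [(c[i].round(1),s[i].tolist()) for i in range(1,n) if amin<=s[i][4]<=amax]
E
python3 - <<'E'
from h import *
I={n:cv2.imread(f"pics/{n}0.png")[:,:,::-1].copy() for n in ["scene","top"]}
B={}
for n in I:
    b=[x for x in blobs(I[n],(105,130,60),(125,255,255),30,400)]
    for c,s in b: print(n,"blue",c,s, onz(n,c,67).round(1))
    for c,s in blobs(I[n],(0,170,90),(6,255,255),30,600)+blobs(I[n],(174,170,90),(180,255,255),30,600): print(n,"red",c,s)
    m=cv2.inRange(cv2.cvtColor(I[n],cv2.COLOR_RGB2HSV),(20,150,60),(32,255,255))
    for k in cv2.findContours(m,0,2)[0]:
        if cv2.contourArea(k)>500: print(n,"yellow",cv2.approxPolyDP(k,4,True)[:,0].tolist())
# white deck
img=I["top"];m=cv2.inRange(cv2.cvtColor(img,cv2.COLOR_RGB2HSV),(0,0,170),(180,60,255));m[:170]=0;m[330:]=0;m[:,:200]=0;m[:,420:]=0
k=max(cv2.findContours(m,0,2)[0],key=cv2.contourArea);q=cv2.minAreaRect(k);print(q)
c=np.array([onz("top",p,60) for p in cv2.boxPoints(q)]);print(c.round(1),c.mean(0).round(1))
cv2.imwrite("pics/topz.png",cv2.resize(img[170:320,200:430],None,fx=3.4,fy=3.4,interpolation=cv2.INTER_CUBIC)[:,:,::-1])
cv2.imwrite("pics/scenez.png",cv2.resize(I["scene"][150:350,190:450],None,fx=3,fy=3,interpolation=cv2.INTER_CUBIC)[:,:,::-1])
E
```

```text
scene blue [266.1   7.6] [258, 5, 19, 8, 30] [-590.2  348.    67. ]
scene blue [247.5  14.2] [240, 8, 20, 17, 68] [-558.6  261.6   67. ]
scene blue [302.2 203.6] [297, 200, 12, 8, 81] [486.1  38.5  67. ]
scene blue [338.9 216.7] [333, 213, 13, 9, 90] [555.   92.8  67. ]
scene blue [360.7 246.2] [354, 241, 14, 11, 109] [646.4  95.2  67. ]
scene red [230.1 260. ] [223, 255, 15, 13, 128]
scene red [ 92.1 280.1] [77, 269, 30, 25, 514]
scene red [244.9 296.6] [237, 290, 17, 17, 175]
scene yellow [[334, 179], [409, 246], [405, 263], [441, 242], [445, 227], [370, 164]]
top blue [508.  105.3] [502, 99, 13, 13, 127] [ 912.6 -429.9   67. ]
top blue [292.  209.9] [287, 205, 11, 11, 95] [651.9  90.9  67. ]
top blue [292.5 247.5] [287, 243, 12, 10, 91] [561.9  88.4  67. ]
top blue [315.  276.6] [310, 272, 11, 10, 91] [493.7  34.9  67. ]
top red [390. 221.] [385, 215, 12, 13, 106]
top red [390.2 260.3] [385, 255, 12, 12, 108]
top red [500.2 268.9] [491, 261, 20, 19, 247]
top yellow [[254, 200], [211, 207], [225, 312], [269, 306]]
((313.01483154296875, 244.21763610839844), (107.71002197265625, 101.31140899658203), 80.90972137451172)
[[679.4 181.8  60. ]
 [719.6 -57.9  60. ]
 [465.2 -97.2  60. ]
 [426.4 135.9  60. ]] [572.7  40.6  60. ]
```

View pics/topz.png

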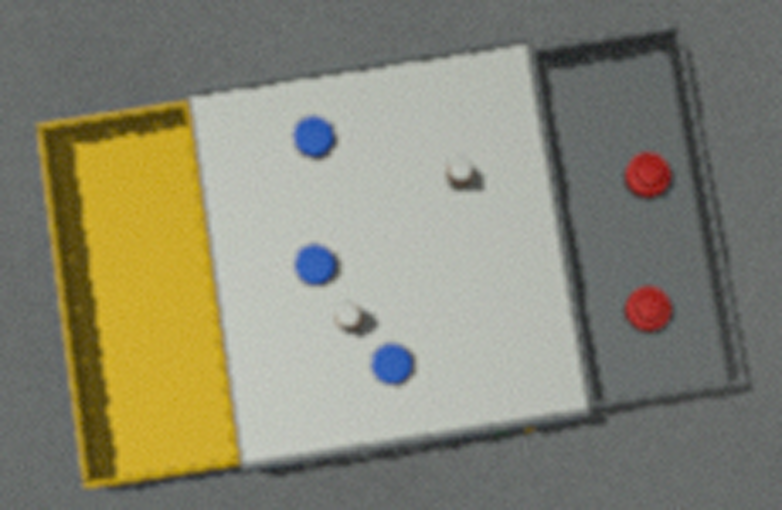

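View pics/scenez.png

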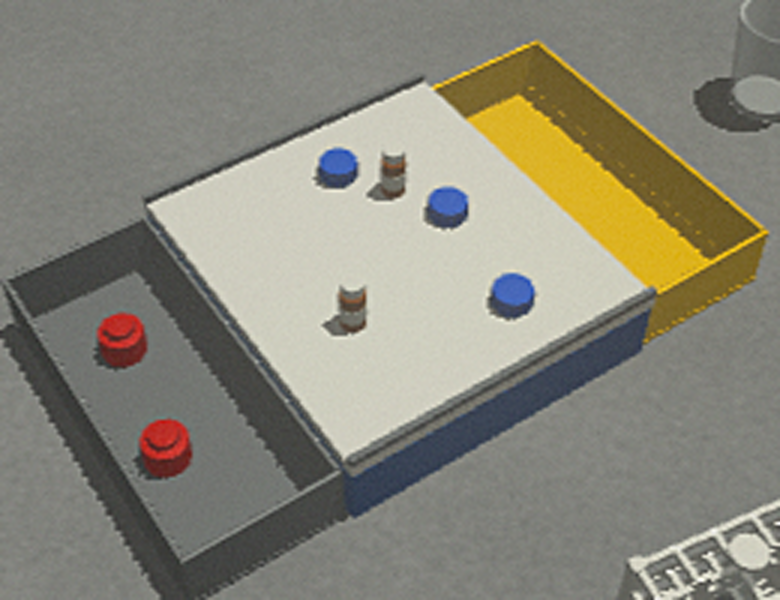

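```bash
cat >> h.py <<'E'
from scipy.spatial.transform import Rotation as Ro
def toolT():
    s=r.state();o=s["orientation"];T=np.eye(4);T[:3,:3]=Ro.from_quat([o[1],o[2],o[3],o[0]]).as_matrix();T[:3,3]=s["tcp_pos"];return T
E
python3 - <<'E'
from h import *
T=toolT();print(T.round(3))
C=r.calibration("wrist")["tool_from_camera"];print((T@C).round(3))
# deck edges from white mask
img=cv2.imread("pics/top0.png")
m=cv2.inRange(cv2.cvtColor(img,cv2.COLOR_BGR2HSV),(0,0,150),(180,40,255));m[:170]=0;m[330:]=0;m[:,:200]=0;m[:,420:]=0
k=max(cv2.findContours(m,0,1)[0],key=cv2.contourArea)[:,0].astype(float)
q=cv2.boxPoints(cv2.minAreaRect(k.astype(np.float32)))
L=[]
for i in range(4):
    a,b=q[i],q[(i+1)%4];u=(b-a)/np.linalg.norm(b-a);t=(k-a)@u;d=abs((k-a)@np.array([-u[1],u[0]]))
    s=k[(d<3.5)&(t>8)&(t<np.linalg.norm(b-a)-8)]
    w=np.array([onz("top",p,60)[:2] for p in s]).astype(np.float32)
    v=cv2.fitLine(w,cv2.DIST_HUBER,0,.01,.01).ravel();print(v.round(3),"ang",np.arctan2(v[1],v[0]).round(3),len(s));L.append(v)
P=[]
for i in range(4):
    a,b=L[i],L[(i+1)%4];t=np.linalg.solve(np.c_[a[:2],-b[:2]],b[2:]-a[2:]);P.append(a[2:]+t[0]*a[:2])
P=np.array(P);print(P.round(1),P.mean(0),np.linalg.norm(P-np.roll(P,1,0),axis=1))
E
```

```text
[[ 3.79000e-01 -0.00000e+00 -9.25000e-01  2.36826e+02]
 [ 9.25000e-01 -1.00000e-03  3.79000e-01  5.77949e+02]
 [-1.00000e-03 -1.00000e+00 -0.00000e+00  2.43037e+02]
 [ 0.00000e+00  0.00000e+00  0.00000e+00  1.00000e+00]]
[[ 3.79000e-01  8.92000e-01  2.45000e-01  1.70634e+02]
 [ 9.25000e-01 -3.65000e-01 -1.01000e-01  6.05185e+02]
 [-0.00000e+00  2.65000e-01 -9.64000e-01  3.85056e+02]
 [ 0.00000e+00  0.00000e+00  0.00000e+00  1.00000e+00]]
[ 1.60000e-01 -9.87000e-01  6.99605e+02  6.22540e+01] ang -1.41 86
[ 9.87000e-01  1.63000e-01  5.90093e+02 -7.69710e+01] ang 0.164 92
[ 1.67000e-01 -9.86000e-01  4.45308e+02  2.17070e+01] ang -1.403 86
[9.87000e-01 1.62000e-01 5.51552e+02 1.57134e+02] ang 0.163 93
[[718.7 -55.7]
 [465.5 -97.6]
 [425.9 136.5]
 [680.8 178.4]] [572.7216  40.3948] [237.10295 256.64963 237.40845 258.3356 ]
```

Request:
play_rows:
  grip: 0.15
  moves:
    - [[-1.6, 0, -3.4], 4]
    - [[-3.3, 0, -6.9], 9]
    - [[-4.9, 0, -10.3], 14]
    - [[-6.5, 0, -13.8], 19]
    - [[-8.1, 0.5, -17.2], 24]
    - [[-9.8, 1, -20.6], 29]
    - [[-11.4, 1.5, -24], 34]
    - [[-13, 2, -27.5], 39]
    - [[-14.7, 2.5, -31], 44]
    - [[-16.3, 3, -34.4], 49]
    - [[-18, 3.5, -38], 54]
    - [[-19.5, 4, -41.3], 58.3]

```text
time: 1.1
tcp_pos: [546.1, 238.7, 203.0]
orientation: [-0.704, 0.705, 0.056, -0.057]
wrist_force: [0.1, -0.4, 0.3]
finger_gap: 16.8
```

```bash
cat >> h.py <<'E'
yaw=0.163;DC=np.array([572.7,40.4]);R2=np.array([[np.cos(yaw),-np.sin(yaw)],[np.sin(yaw),np.cos(yaw)]])
def todeck(p): return R2.T@(np.asarray(p)[:2]-DC)
def fromdeck(p): return DC+R2@np.asarray(p)
def need(dx,dy,z):
    T=toolT();t=np.r_[fromdeck([dx,dy]),z];v=T[:3,:3].T@(t-T[:3,3]);a=np.arctan2(T[1,0],T[0,0])
    print("deck now",todeck(T[:3,3]).round(1),"z",T[2,3].round(1),"-> shift cm",(v/10).round(2),"yaw",np.degrees(a-yaw).round(2))
E
python3 -c "
from h import *
need(130,10,200);print(r.state()['time'])"
```

```text
deck now [  5.9 199.9] z 203.0 -> shift cm [ 12.48   0.32 -18.95] yaw -0.21
1.1
```

Request:
play_rows:
  moves:
    - [[2, 0, -3], 0]
    - [[4.2, 0, -6.3], 0]
    - [[6.3, 0, -9.5], 0]
    - [[8.4, 0, -12.6], 0]
    - [[10.5, 0, -15.8], 0]
    - [[12.5, 0.3, -19], 0]
    - [[12.5, 0.3, -19], 0]
    - [[12.5, 0.3, -19], 0]

```text
time: 1.77
tcp_pos: [700.3, 67.3, 199.1]
orientation: [-0.704, 0.706, 0.054, -0.055]
wrist_force: [-0.1, 1.1, 0.5]
finger_gap: 13.6
```

Run:
```python
from h import *
T=toolT();p,d=r.get_image("wrist");cv2.imwrite("pics/w1.png",p[:,:,::-1]);np.save("pics/w1T.npy",T);np.save("pics/w1d.npy",d);print(T.round(3))
```

```text
[[ 9.88000e-01 -2.00000e-03 -1.54000e-01  7.00316e+02]
 [ 1.54000e-01 -4.00000e-03  9.88000e-01  6.73100e+01]
 [-2.00000e-03 -1.00000e+00 -3.00000e-03  1.99116e+02]
 [ 0.00000e+00  0.00000e+00  0.00000e+00  1.00000e+00]]
```

View pics/w1.png

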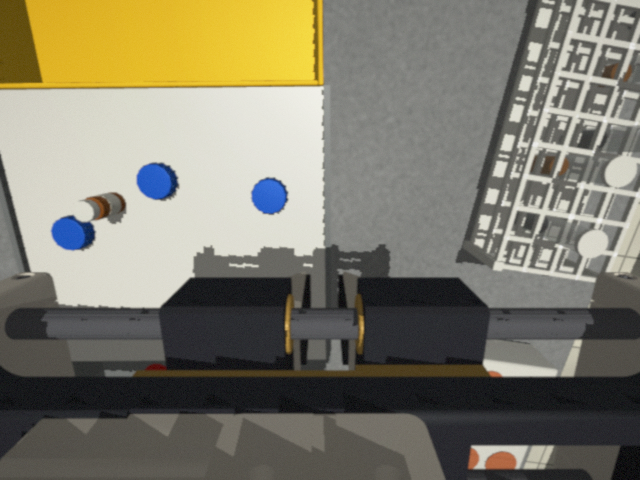

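The wrist view shows the three caps at (157,181), (270,195) and (72,233). Vial 1 is at about (105,205), and vial 2 is hidden behind the gripper. I'll compute positions and cross-check them against the other views.

Run:
```python
from h import *
T=np.load("pics/w1T.npy")@r.calibration("wrist")["tool_from_camera"]
w=cv2.imread("pics/w1.png")[:,:,::-1].copy()
bl=[c for c,s in blobs(w,(105,150,60),(125,255,255),300,3000)];print(bl)
top=[(292.,209.9),(292.5,247.5),(315.,276.6)];sc=[(360.7,246.2),(338.9,216.7),(302.2,203.6)]
wr=sorted(bl,key=lambda c:-c[0])
for a,b,c in zip(top,sc,wr):
    print("deck: top",todeck(onz("top",a,71)).round(1),"scene",todeck(onz("scene",b,69)).round(1),"wrist",todeck(onz("wrist",c,72,T)).round(1))
    for n,x in (("top/wr",ray("top",a)),("sc/wr",ray("scene",b))):
        q,e=tri(x,ray("wrist",c,T));print("   ",n,todeck(q).round(1),"z",q[2].round(1),"gap",e.round(1))
    d=np.load("pics/w1d.npy");dd=d[int(c[1]),int(c[0])];K=r.calibration("wrist")["intrinsics"]
    o,v=ray("wrist",c,T);pp=o+v*dd;print("    depth pt",todeck(pp).round(1),pp[2].round(1))
for n,uv,z in (("wrist",(324,86),60),("wrist",(2,88),60),("wrist",(324,270),66)):
    print("edge",todeck(onz(n,uv,z,T)).round(1))
d=np.load("pics/w1d.npy")
for uv in ((220,130),(400,130)):
    o,v=ray("wrist",uv,T);print("surf z",(o+v*d[uv[1],uv[0]])[2].round(1))
# vials: tops in top view
for uv,zz in (((335,220.8),100),((302.4,263.2),100)): print("vial top view",todeck(onz("top",uv,zz)).round(1))
print("vial1 wrist top",todeck(onz("wrist",(86,210),100,T)).round(1),"base",todeck(onz("wrist",(117,200),60,T)).round(1))
z=150+393/1  # noqa
print("vial scene base",[todeck(onz("scene",(190+x/3,150+y/3),60)).round(1) for x,y in ((393,192),(352,326))],"tops",[todeck(onz("scene",(190+x/3,150+y/3),100)).round(1) for x,y in ((393,154),(352,288))])
cv2.imwrite("pics/w1z.png",cv2.resize(w[140:270,30:330],None,fx=2.6,fy=2.6,interpolation=cv2.INTER_CUBIC)[:,:,::-1])
```

```text
[array([156.5, 180.7]), array([269.1, 195.6]), array([ 72.1, 233.1])]
deck: top [85.4 36.8] scene [82.9 40.9] wrist [86.3 39. ]
    top/wr [85.9 37.6] z 67.3 gap 1.6
    sc/wr [86.  38.8] z 72.9 gap 1.2
    depth pt [86.9 39.5] 75.1
deck: top [-3.5 48.9] scene [-7.4 53.3] wrist [-1.8 51.5]
    top/wr [-3.3 50.1] z 68.3 gap 2.2
    sc/wr [-2.8 51.1] z 72.8 gap 2.7
    depth pt [-0.1 51.8] 75.5
deck: top [-79.1   7.3] scene [-83.9  11. ] wrist [-77.2   9.4]
    top/wr [-79.2   8. ] z 69.2 gap 1.4
    sc/wr [-79.1   9. ] z 72.1 gap 3.0
    depth pt [-75.7   9.9] 74.0
edge [130.8 121.1]
edge [-116.5  121.7]
edge [129.6 -26.7]
surf z 61.4
surf z 1.4
vial top view [ 38.3 -58.2]
vial top view [-46.7  30.6]
vial1 wrist top [-41.9  33.7] base [-43.   34.6]
vial scene base [array([-42.4,  31.9]), array([ 44.7, -59.6])] tops [array([-39.8,  29.8]), array([ 46.9, -60.2])]
```

View pics/w1z.png

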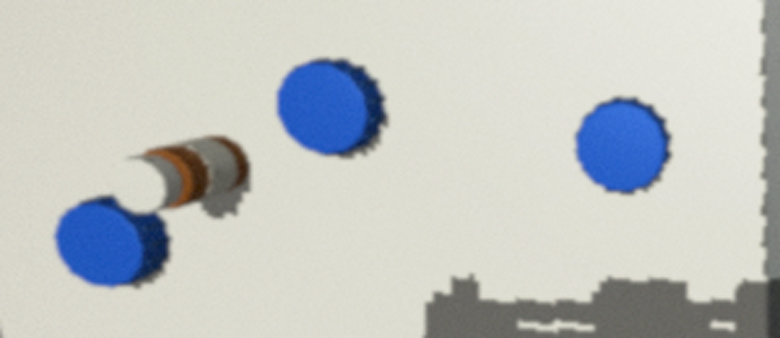

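Views agree within about 3 mm:

| Item | Deck x, y (mm) |
|---|---|
| cap3 | (86, 38.5) |
| cap2 | (-2, 51) |
| cap1 | (-79, 9) |
| vial1 | (-43, 33) |
| vial2 | (43, -59) |

I'll start with cap3.

```bash
python3 -c "
from h import *
need(86,2,81);print(r.state()['time'])"
```

```text
deck now [130.    8.7] z 199.3 -> shift cm [-4.37 11.84 -0.67] yaw -0.3
1.8167
```

Request:
play_rows:
  moves:
    - [[-1.5, 1, -0.3], 0]
    - [[-3, 3, -0.7], 0]
    - [[-4.4, 5.5, -0.7], 0]
    - [[-4.4, 8, -0.7], 0]
    - [[-4.4, 10, -0.7], 0]
    - [[-4.4, 11.2, -0.7], 0]
    - [[-4.4, 11.8, -0.7], 0]
    - [[-4.4, 11.8, -0.7], 0]
    - [[-4.4, 11.8, -0.7], 0]

```text
time: 2.57
tcp_pos: [657.3, 56.6, 82.1]
orientation: [-0.704, 0.705, 0.055, -0.057]
wrist_force: [0.2, -0.8, 0.4]
finger_gap: 14.0
```

```bash
python3 -c "
from h import *
need(86,125,81);p,d=r.get_image('wrist');cv2.imwrite('pics/w2.png',p[:,:,::-1]);s=r.state();print(s['time'],s['wrist_force'])"
```

```text
deck now [86.1  2.3] z 82.1 -> shift cm [-0.07  0.09 12.27] yaw -0.26
2.6167 [ 0.06414236 -1.20041002  0.2945616 ]
```

View pics/w2.png

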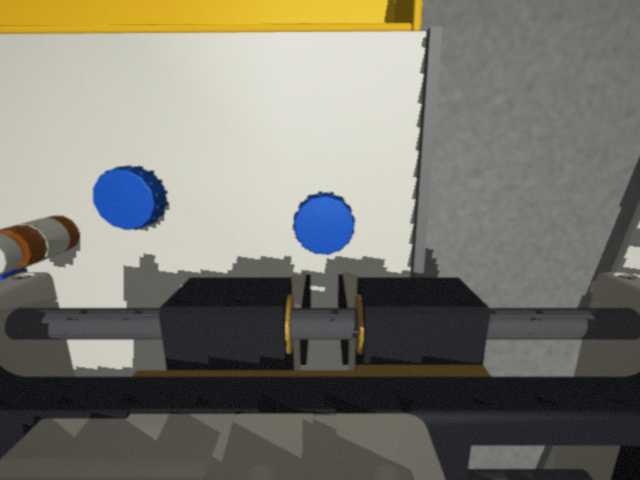

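Cap 3 is at (324,223), exactly in front of the finger gap. I'll push now.

Request:
play_rows:
  moves:
    - [[0, 0, 0.7], 0]
    - [[0, 0, 1.3], 0]
    - [[0, 0, 2], 0]
    - [[0, 0, 2.8], 0]
    - [[0, 0, 3.8], 0]
    - [[0, 0, 4.8], 0]
    - [[0, 0, 5.8], 0]
    - [[0, 0, 6.8], 0]
    - [[0, 0, 7.8], 0]

```text
time: 3.37
tcp_pos: [645.2, 134.7, 82.4]
orientation: [-0.704, 0.705, 0.056, -0.056]
wrist_force: [0.3, -0.6, 0.8]
finger_gap: 13.9
```

```bash
python3 -c "
from h import *
need(86,128,82);p,d=r.get_image('wrist');cv2.imwrite('pics/w3.png',p[:,:,::-1]);s=r.state();print(s['time'],s['wrist_force'])"
```

```text
deck now [86.8 81.3] z 82.4 -> shift cm [-0.1   0.03  4.67] yaw -0.25
3.4167 [-0.90434441  3.47693106  0.3470428 ]
```

View pics/w3.png

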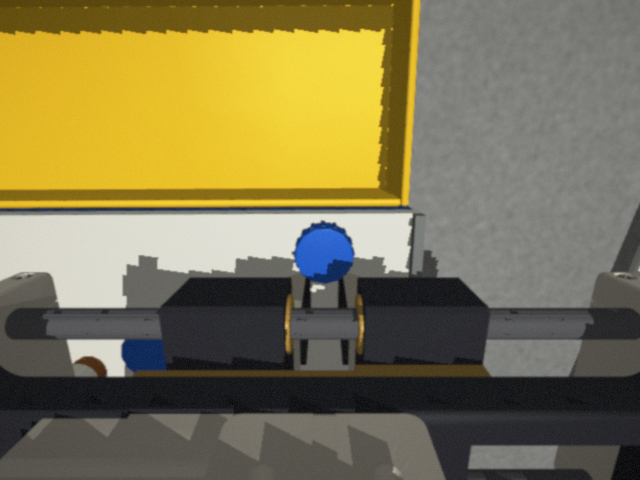

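The cap is cradled at (324,250) and still centred, so I'll push it over the edge.

Request:
play_rows:
  moves:
    - [[0, 0, 0.8], 0]
    - [[0, 0, 1.6], 0]
    - [[0, 0, 2.4], 0]
    - [[0, 0, 3.2], 0]
    - [[0, 0, 4], 0]
    - [[0, 0, 4.7], 0]
    - [[0, 0, 5.2], 0]
    - [[0, 0, 5.2], 0]
    - [[0, 0, 5.2], 0]

```text
time: 4.17
tcp_pos: [636.3, 189.2, 82.2]
orientation: [0.705, -0.705, -0.057, 0.057]
wrist_force: [0.8, -0.5, 0.6]
finger_gap: 13.8
```

```bash
python3 -c "
from h import *
need(86,75,150);p,d=r.get_image('wrist');cv2.imwrite('pics/w4.png',p[:,:,::-1]);s=r.state();print(s['time'],s['wrist_force'])"
```

```text
deck now [ 86.9 136.5] z 82.2 -> shift cm [-0.09 -6.78 -6.15] yaw -0.08
4.2167 [ 0.41971043 -1.02043038 -0.69092948]
```

View pics/w4.png

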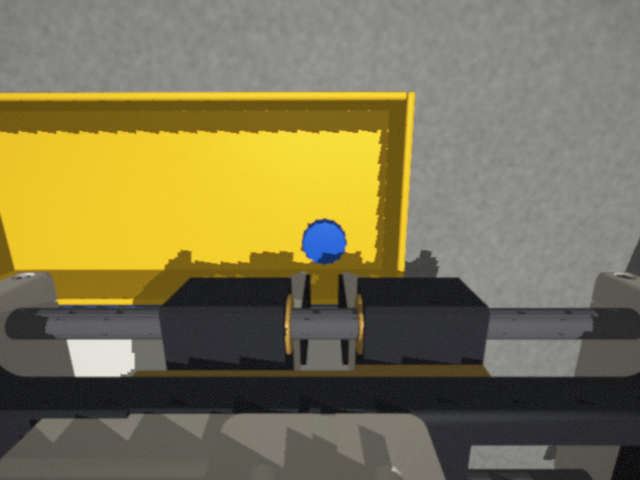

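Cap 3 lies flat in the tray at (324,241). Next I lift and move behind cap 2, over deck (1, 16).

Request:
play_rows:
  moves:
    - [[0, -3, 0], 0]
    - [[0, -6, 0], 0]
    - [[-2, -7, -2.5], 0]
    - [[-4.5, -7, -6], 0]
    - [[-7, -7, -9.5], 0]
    - [[-8.6, -7, -12], 0]
    - [[-8.6, -7, -12], 0]
    - [[-8.6, -7, -12], 0]

```text
time: 4.88
tcp_pos: [570.3, 53.3, 152.9]
orientation: [-0.705, 0.705, 0.055, -0.055]
wrist_force: [0.4, 0.4, -1.3]
finger_gap: 13.7
```

Run:
```python
from h import *
need(1,16,82);T=toolT()@r.calibration("wrist")["tool_from_camera"];p,d=r.get_image('wrist');cv2.imwrite('pics/w5.png',p[:,:,::-1]);s=r.state();print(s['time'])
for c,a in blobs(p,(105,150,60),(125,255,255),300,6000): print(c,a[4],todeck(onz("wrist",c,72,T)).round(1))
```

```text
deck now [-0.2 13.1] z 152.9 -> shift cm [0.13 7.09 0.3 ] yaw -0.42
4.9333
[438.7  56.3] 1229 [ 68.7 135.4]
[319.1 197.9] 1313 [-3.5 51.3]
[211.7 257.7] 1300 [-78.5  10.2]
```

View pics/w5.png

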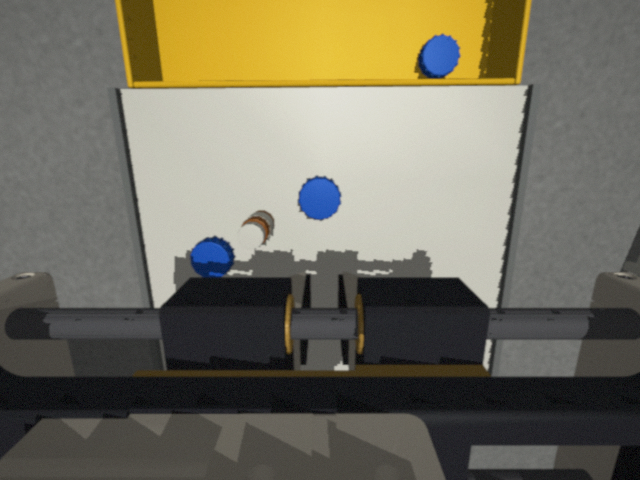

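Cap 2 is at (319,198), deck (-3.5, 51), and the vial to its left at (255,230) is clear. I'll go straight down.

Request:
play_rows:
  moves:
    - [[0, 2.5, 0], 0]
    - [[0, 4.5, 0], 0]
    - [[0, 6, 0], 0]
    - [[0, 6.8, 0], 0]
    - [[0, 7.1, 0], 0]
    - [[0, 7.1, 0], 0]
    - [[0, 7.1, 0], 0]

```text
time: 5.52
tcp_pos: [571.6, 55.8, 82.3]
orientation: [0.705, -0.705, -0.056, 0.056]
wrist_force: [0.0, 0.2, -0.7]
finger_gap: 13.6
```

Run:
```python
from h import *
need(2,125,82);p,d=r.get_image('wrist');cv2.imwrite('pics/w6.png',p[:,:,::-1]);s=r.state();print(s['time'],s['wrist_force'])
```

```text
deck now [ 1.5 15.4] z 82.3 -> shift cm [1.000e-02 3.000e-02 1.096e+01] yaw -0.23
5.5667 [-1.13777875  0.22501257  0.43018757]
```

View pics/w6.png

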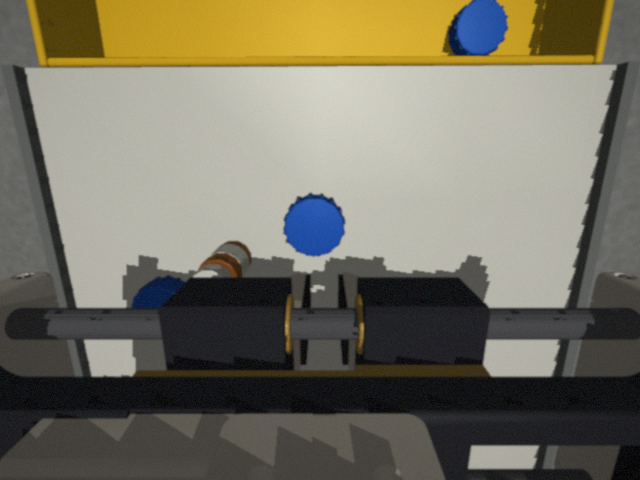

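Cap 2 is at (315,225), about 4 mm left of the finger centre, so I'll shift left slightly before contact.

Request:
play_rows:
  moves:
    - [[-0.3, 0, 0.3], 0]
    - [[-0.3, 0, 0.8], 0]
    - [[-0.3, 0, 1.4], 0]
    - [[-0.3, 0, 2.1], 0]
    - [[-0.3, 0, 2.9], 0]
    - [[-0.2, 0, 3.7], 0]
    - [[-0.1, 0, 4.5], 0]
    - [[0, 0, 5.3], 0]
    - [[0, 0, 6.1], 0]
    - [[0, 0, 6.5], 0]

```text
time: 6.4
tcp_pos: [561.2, 121.7, 82.4]
orientation: [0.705, -0.705, -0.057, 0.056]
wrist_force: [0.6, -0.5, 0.3]
finger_gap: 13.7
```

Run:
```python
from h import *
need(2,132,82);p,d=r.get_image('wrist');cv2.imwrite('pics/w7.png',p[:,:,::-1]);s=r.state();print(s['time'],s['wrist_force'])
```

```text
deck now [ 1.9 82.1] z 82.4 -> shift cm [-0.    0.05  4.99] yaw -0.15
6.45 [-0.15573729  0.17510932  0.38608643]
```

View pics/w7.png

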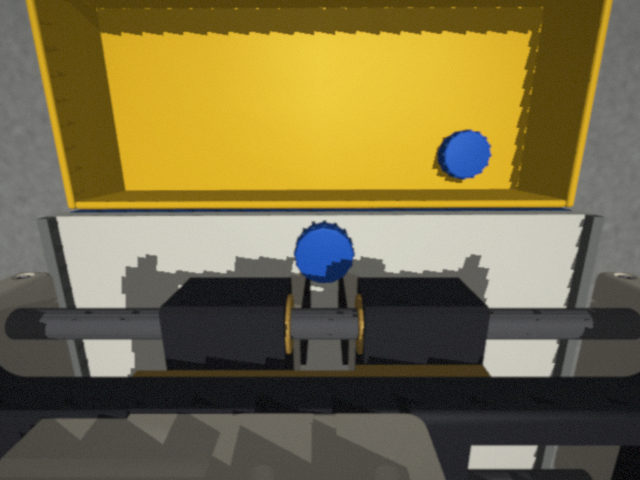

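Cap 2 is centred at (324,252). I'll push it over.

Request:
play_rows:
  moves:
    - [[0, 0, 0.8], 0]
    - [[0, 0, 1.6], 0]
    - [[0, 0, 2.4], 0]
    - [[0, 0, 3.2], 0]
    - [[0, 0, 4], 0]
    - [[0, 0, 4.7], 0]
    - [[0, 0, 5.2], 0]
    - [[0, 0, 5.2], 0]
    - [[0, 0, 5.2], 0]

```text
time: 7.2
tcp_pos: [552.7, 173.7, 82.5]
orientation: [0.705, -0.704, -0.057, 0.057]
wrist_force: [0.0, 0.4, -0.1]
finger_gap: 13.6
```

Request:
play_rows:
  moves:
    - [[0, -3, 0], 0]
    - [[0, -6, 0], 0]
    - [[-2, -7, -3.5], 0]
    - [[-4.5, -7, -7], 0]
    - [[-6.5, -7, -11], 0]
    - [[-8, -7, -14.5], 0]
    - [[-8, -7, -16.4], 0]
    - [[-8, -7, -16.4], 0]
    - [[-8, -7, -16.4], 0]

```text
time: 7.95
tcp_pos: [500.1, -3.0, 152.6]
orientation: [0.705, -0.705, -0.056, 0.055]
wrist_force: [0.1, 1.3, 0.1]
finger_gap: 13.8
```

Run:
```python
from h import *
need(-79,-28,82);T=toolT()@r.calibration("wrist")["tool_from_camera"];p,d=r.get_image('wrist');cv2.imwrite('pics/w8.png',p[:,:,::-1]);s=r.state();print(s['time'])
for c,a in blobs(p,(105,150,60),(125,255,255),300,6000): print(c,a[4],todeck(onz("wrist",c,72,T)).round(1))
```

```text
deck now [-78.7 -31. ] z 152.6 -> shift cm [-0.05  7.06  0.3 ] yaw -0.32
8.0
[322.7 194.9] 1322 [-79.4   9.3]
```

View pics/w8.png

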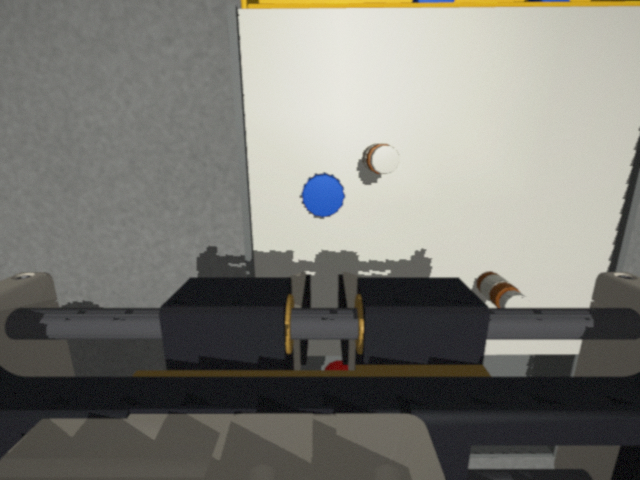

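Cap 1 is at (323,195) and vial 1 at (380,158). I'll descend behind the cap and then measure the vial clearance.

Request:
play_rows:
  moves:
    - [[0, 2.5, 0.1], 0]
    - [[0, 4.5, 0.2], 0]
    - [[0, 6, 0.2], 0]
    - [[0, 6.8, 0.2], 0]
    - [[0, 7, 0.2], 0]
    - [[0, 7, 0.2], 0]
    - [[0, 7, 0.2], 0]

```text
time: 8.58
tcp_pos: [500.5, 1.0, 82.9]
orientation: [0.705, -0.704, -0.057, 0.056]
wrist_force: [0.9, -0.4, -0.0]
finger_gap: 13.6
```

Run:
```python
from h import *
T=np.array(toolT());print("now",end=" ");need(-88,125,82)
p,d=r.get_image('wrist');cv2.imwrite('pics/w9.png',p[:,:,::-1]);s=r.state();print(s['time'],s['wrist_force'])
W=T.copy();W[:2,3]=[500.1,-3.0];W[2,3]=152.6;W=W@r.calibration("wrist")["tool_from_camera"]
print("vial1 top",todeck(onz("wrist",(385,158),100,W)).round(1),"left edge base",todeck(onz("wrist",(363,158),70,W)).round(1))
```

```text
now deck now [-77.6 -27.1] z 82.9 -> shift cm [-1.08  0.11 15.21] yaw -0.14
8.6333 [ 0.07524621 -0.94306274 -0.05573737]
vial1 top [-44.5  33.8] left edge base [-53.3  32.9]
```

View pics/w9.png

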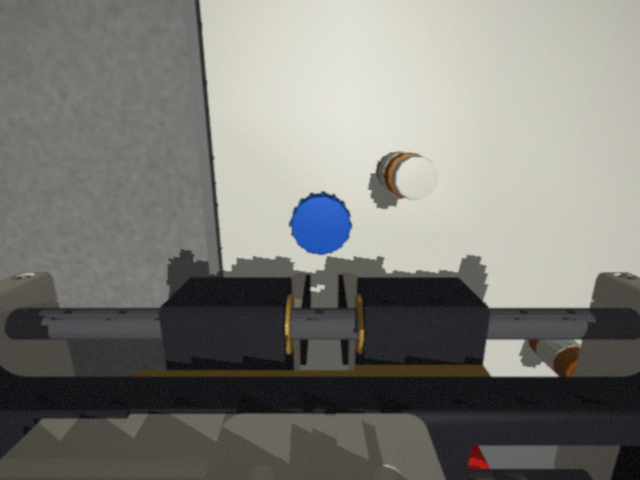

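Request:
play_rows:
  moves:
    - [[-0.2, 0, 0.4], 0]
    - [[-0.4, 0, 0.9], 0]
    - [[-0.4, 0, 1.3], 0]
    - [[-0.5, 0, 1.7], 0]
    - [[-0.7, 0, 2.1], 0]
    - [[-0.9, 0, 2.5], 0]
    - [[-1.1, 0, 2.9], 0]
    - [[-1.2, 0, 3.3], 0]
    - [[-1.2, 0, 3.5], 0]
    - [[-1.2, 0, 3.5], 0]

```text
time: 9.47
tcp_pos: [483.0, 34.2, 83.1]
orientation: [0.705, -0.704, -0.058, 0.056]
wrist_force: [-0.3, 0.2, -0.8]
finger_gap: 13.7
```

Run:
```python
from h import *
need(-89,80,82)
p,d=r.get_image('wrist');cv2.imwrite('pics/w10.png',p[:,:,::-1]);s=r.state();print(s['time'],s['wrist_force'])
```

```text
deck now [-89.5   8.4] z 83.1 -> shift cm [0.04 0.12 7.16] yaw -0.11
9.5167 [-0.82550422 -0.18033669 -0.41113261]
```

View pics/w10.png

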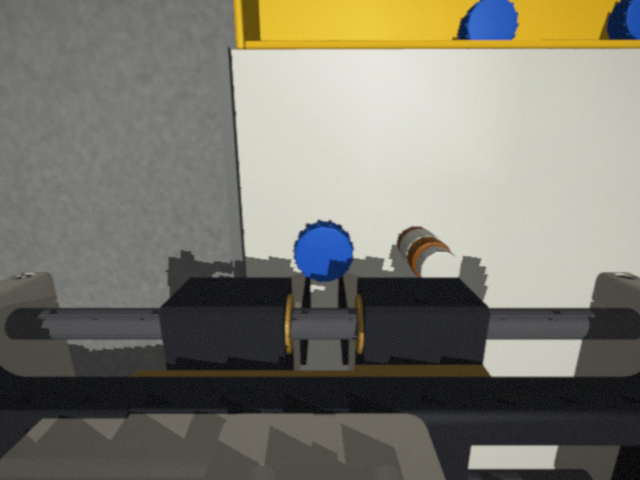

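Cap 1 is centred at (324,250) and the vial at (425,250) is well clear to the right. I'll continue straight.

Request:
play_rows:
  moves:
    - [[0, 0, 0.5], 0]
    - [[0, 0, 1.1], 0]
    - [[0, 0, 1.8], 0]
    - [[0, 0, 2.6], 0]
    - [[0, 0, 3.4], 0]
    - [[0, 0, 4.2], 0]
    - [[0, 0, 5], 0]
    - [[0, 0, 5.8], 0]
    - [[0, 0, 6.6], 0]
    - [[0, 0, 7.2], 0]

```text
time: 10.35
tcp_pos: [471.5, 106.1, 83.2]
orientation: [0.705, -0.704, -0.058, 0.056]
wrist_force: [0.8, -0.3, 0.0]
finger_gap: 13.7
```

Run:
```python
from h import *
need(-89,132,82)
p,d=r.get_image('wrist');cv2.imwrite('pics/w11.png',p[:,:,::-1]);s=r.state();print(s['time'],s['wrist_force'])
```

```text
deck now [-89.2  81.2] z 83.2 -> shift cm [0.02 0.12 5.08] yaw -0.09
10.4 [-0.19191261  1.57745274 -0.03875646]
```

View pics/w11.png

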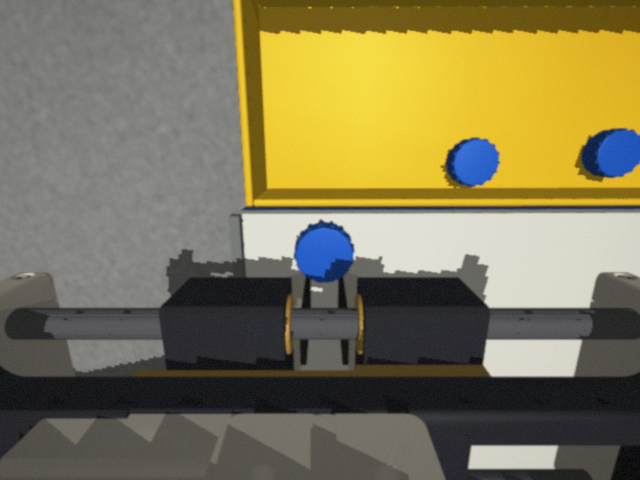

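Cap 1 is centred at (324,252) and the other two lie in the tray. I'll push this one over, then rise and look.

Request:
play_rows:
  moves:
    - [[0, 0, 0.8], 0]
    - [[0, 0, 1.6], 0]
    - [[0, 0, 2.4], 0]
    - [[0, 0, 3.2], 0]
    - [[0, 0, 4], 0]
    - [[0, 0, 4.7], 0]
    - [[0, 0, 5.2], 0]
    - [[0, 0, 5.2], 0]
    - [[0, 0, 5.2], 0]

```text
time: 11.15
tcp_pos: [462.8, 158.6, 83.2]
orientation: [0.705, -0.704, -0.059, 0.057]
wrist_force: [-0.1, 0.1, -0.2]
finger_gap: 13.6
```

Request:
play_rows:
  moves:
    - [[0, -3, 0], 0]
    - [[0, -6, 0], 0]
    - [[0, -9, 0], 0]
    - [[0, -12, -2], 0]
    - [[0, -15, -4], 0]
    - [[0, -15, -4], 0]
    - [[0, -15, -4], 0]

```text
time: 11.73
tcp_pos: [470.1, 117.6, 234.6]
orientation: [0.706, -0.704, -0.059, 0.055]
wrist_force: [-0.5, -0.1, -0.1]
finger_gap: 13.7
```

Run:
```python
from h import *
for n in ("wrist","scene","top"):
    T=toolT()@r.calibration("wrist")["tool_from_camera"] if n=="wrist" else None
    p,d=r.get_image(n);cv2.imwrite(f'pics/{n}_end.png',p[:,:,::-1])
    for c,a in blobs(p,(105,130,50),(125,255,255),25,6000):
        q=todeck(onz(n,c,11,T))
        if abs(q[0])<160 and abs(q[1])<300: print(n,c,a[4],q.round(1))
    if n!="wrist":
        for c,a in blobs(p,(0,170,90),(6,255,255),30,600)+blobs(p,(174,170,90),(180,255,255),30,600): print(n,"red",c)
print(r.state()['time'])
a=cv2.imread("pics/scene_end.png")[140:360,190:470];cv2.imwrite("pics/se.png",cv2.resize(a,None,fx=2.7,fy=2.7))
```

```text
wrist [322.3 153.4] 524 [-89.1 157.4]
wrist [489.3 161.6] 601 [ 87.6 148.5]
wrist [408.3 167. ] 541 [  2.1 143.1]
scene [354.6 194.1] 50 [-94.2 165.1]
scene [402.3 240.2] 26 [ 82.  160.9]
scene red [230.5 260.4]
scene red [ 92.  280.5]
scene red [244.9 296.4]
top [249.8 221. ] 83 [ 87.2 146.8]
top red [390.2 221.2]
top red [390.4 260.5]
top red [500.1 269. ]
11.8833
```

View pics/se.png

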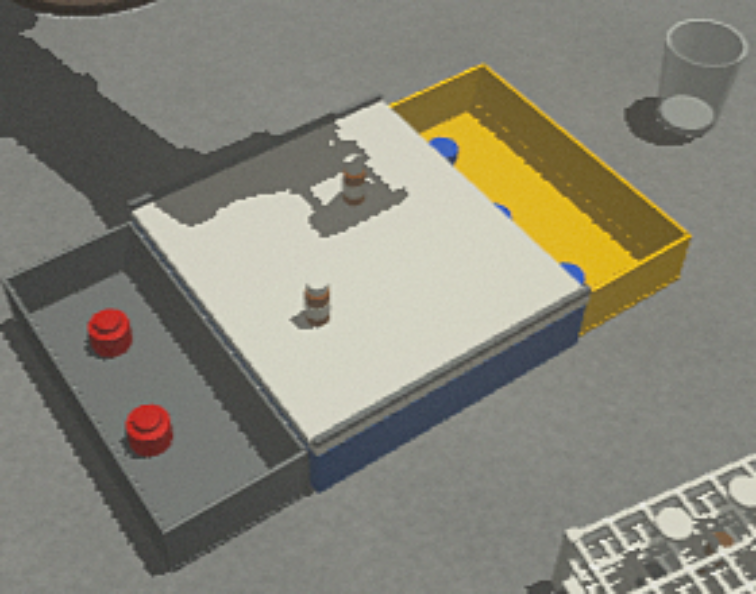

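View pics/wrist_end.png

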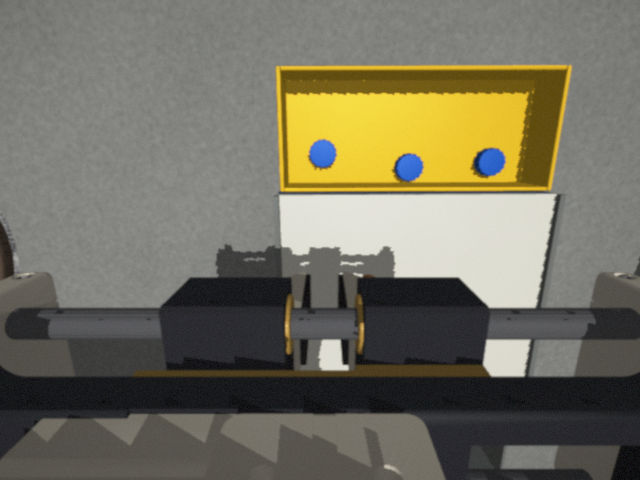

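View pics/top_end.png

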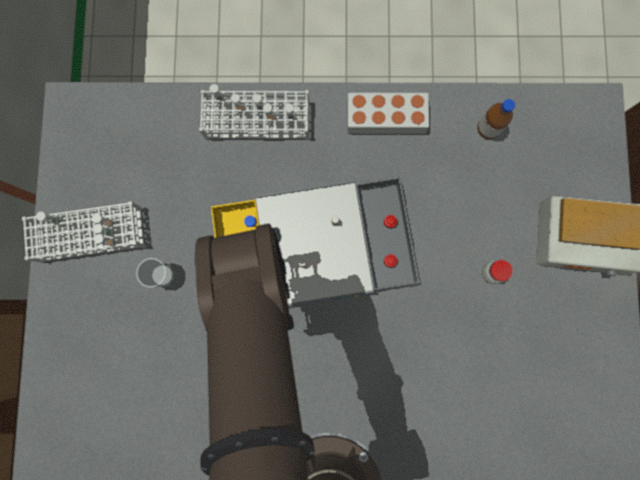

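All three caps lie in the yellow tray, at wrist pixels (322,153), (408,167) and (489,162). Both vials are upright, and the stopper, jar and beaker pixels haven't changed. I'm handing in.

```bash
python3 -c "
from cell import r
print(r.job_done(),r.state()['time'])"
```

```text
the job is handed in; nothing more can be done
the job is handed in; nothing more can be done
```

I swept all three blue caps into the yellow tray and handed the job in at about 11.9 s of the 48 s allowed. I pushed each cap along its lane between slightly opened fingers (about 14 mm apart). I moved cap 1 about 12 mm sideways so the fingers would clear vial 1.

**Caps:** the last wrist picture shows all three lying flat on the tray floor, at about deck (-89, 157), (2, 143) and (88, 149) mm. Those points are inside the walls; cap 2 is closest to one, with its edge about 3 mm from it. The top view confirms cap 3, but the arm hid the other two there. In the scene view the deck edge partly hides all three caps.

**Vials, stoppers, jar and beaker:** both vials stand upright. The stoppers and the jar lid are within 0.5 pixel of where they began. I compared the vials and beaker by eye only, and they look unmoved.

**Contact force:** the wrist readings I took stayed under 4 N. There is no direct reading of the finger force on the caps.

**Disagreement:** at the start, the scene camera placed the caps up to about 7 mm from where the top and wrist cameras put them. The top and wrist cameras agreed within about 3 mm, so I used those.

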